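# Bring the lowered mosaic board level with its twin

## Robot

A 7-joint arm with a two-finger parallel gripper is mounted at the origin on the work surface. World frame = base frame: x ahead of the robot, y to its left, z up, the work surface at z = 0. Lengths are in mm, angles in rad, forces in N, time in s.
With the tool pointing down it reaches from about 400 to 900 mm from the base axis. Payload 5.5 kg.
Tool frame: the origin (TCP) lies midway between the tips of the shut fingers; the grasp point (between the pads) lies 19 mm behind it; z points along the fingers, y is the line along which they close (so a half turn about z gives the same grasp; the last joint's range is limited). The gripper opens to 85 mm and grips with 20 to 120 N. Pads are 22 mm wide; open, the fingers measure 114 mm over their backs; the gripper's body (76 mm by 85 mm) begins 54 mm behind the grasp point. The pads swing forward as they close: fully open they stand 13 mm farther back than shut.
Start: joints at [1.515, 0.501, -0.427, 1.55, 0.221, 1.138, -0.21], TCP at [203.761, -617.237, 231.31] pointing down, gripper open.
Joint ranges: [-2.88, 2.88], [-0.31, 2.03], [-1.54, 1.56], [0.2, 2.42], [-1.41, 4.55], [0.19, 2.02], [-2.57, 2.57]. Speed limits (rad/s): [2.57, 2.57, 3.14, 3.14, 3.14, 3.14, 3.14].

## Interface

Orientations are given as a rotation vector (axis times angle).
In Python, from rig import telemetry, cams, manip gives the robot as it stands.
- The arm moves only by the tool carry_out, never from a script. Its argument "plan" is a list of rows, each a list of 2 entries, a list of its own where there are three numbers: the shift along the world's x, y, z each as a share of 0.3 m, from -1 to 1, then the turn, a rotation vector about the world's x, y, z each as a share of 45 degrees, from -1 to 1. A call has 1 to 20 rows; each row shifts and turns the commanded pose from where the row before left it; what a row does not reach is not made up. A row lasts 1/12 s, in which the tool goes at most 41.7 mm and 7.16 degrees, less where a joint would pass 70% of its speed; a pose out of reach is approached as far as the arm can. A call with a number of a shift or a turn outside -1 to 1 is refused whole. A call with a gripper value outside its range is refused whole. "jaw" is the closure, from 0 (fully open) to 1 (shut), set as the call begins (left out, the last holds). The fingers move at their own pace and stop on an object; the grip force is fixed at half the most. Time passes only in rows, so rows that do not move let the fingers close. It gives the time, the measured TCP pose, the force, the opening and the grip force at its end, in the units of the state.
- telemetry.state(): the state, without advancing time (a new reading comes with each control period).
- cams.read_camera(name): name is "side" or "top"; returns the picture (420x560x3 uint8, red, green, blue); there is no depth.
- cams.camera_info(name): a dict with "mtx" (3x3 intrinsics, pixels), "position" and "orientation" of the camera in the world. Camera axes: x right, y down, z forward; pixel columns grow to the right and rows downward; lengths in mm; the calibration is good to about 2 mm. A picture is of the moment at which its call begins. camera_info takes no time and is no camera call.
- manip.sign_off(): hands the job in; it is judged then, once.
The state is a dict: "time_s": time; "joint_positions": joint angles; "qd": joint speeds; "tau": joint torques, N m; "ee_pos": TCP position; "tcp_rot": TCP orientation; "ft_force": force on the tool from outside, world axes, zero at the start; "torque": the same for the moment, N m; "gripper_width": finger opening in mm; "grasp_force": force on a finger pad.
Only numpy, scipy, OpenCV 4.12 (cv2) and the standard library are available. Lean on these libraries where they do the work, as an engineer would, in place of code of your own. Each camera call takes 0.05 s, during which the arm holds its last target. There are 200 camera calls.

## Task

The bench easel carries two hinged mosaic boards side by side, halves of one picture; one is already propped at the working slope and the other lies low. Raise the low board (the metal tab on its face is there to lift it by) until it has the same slope as its twin, so that the two faces lie in one plane, then let go and take the arm away. Do not shift the twin or the jar, bowl and wooden trough around the easel.

Things in the scene. Friction and masses are not known exactly. Their poses are not given: they have to be found in the camera images.
- leaf_a (a joint): Hinge of the low board, the one to raise (the left or the right one). Rad above level, 0 = flat, at most 1.3; it starts between 0.08 and 0.24 and grows as the board rises. Stiff: the board stays at any angle where it is left; lifting it at its tab takes about 7 to 12 N square to the board.
- leaf_b (a joint): Hinge of the twin board, same build and same meaning; already set somewhere between 0.50 and 0.74 rad, which is the slope to match. Its hinge is equally stiff, but a push would shift it.
- tab_a (a point): Grip point inside the low board's lifting tab, an aluminium plate standing square on the face: 12 mm thick (along the slope), 70 mm wide (along the hinge), 44 mm high over the wood. The point is mid-tab, 28 mm above the wood, 16 mm below the tab's top. Axes turn with the board: x from the hinge up the slope, y along the hinge, z out of the face. From the hinge axis: x 170, z 34 mm.
- tab_b (a point): The same point and axes on the twin board's identical tab. The two boards' hinge axes are in one line, the boards' centres 210 mm apart with 20 mm between their edges.
- base: Plywood base plate of the easel, fixed to the bench, 260 x 440 x 18 mm; origin under its centre, x level from the hinge side to the free-edge side, y along the hinges, z up. The hinge axes lie 100 mm to -x of its centre, 50 mm above the bench. Each board hangs on a fixed wooden frame 24 mm high on this plate.
- jar: Loose white plastic glue jar with a blue cap, 80 mm across, 125 mm high, to the +y side of the base; origin under its centre.
- bowl: Loose wooden bowl of stone chips, 130 mm across, 50 mm high, beyond the boards' free edges; origin under its centre.
- trough: Loose open wooden trough, 200 x 75 x 50 mm, to the -y side of the base; origin under its centre, x along its length.
- hinge_a (a point): Middle of the low board's hinge axis, same axes as tab_a. The axis is on the robot's side, so the free edge is the far one; it rises and comes back towards the robot. The board is a wooden panel, x 0 to 200, 190 mm wide, 12 mm thick, centred on this axis in z; a mosaic field covers x 20 to 140, 4 mm proud of the wood; the tab's mid-plane is at x 170.

How it is judged (in metres and radians):
At the end, for the whole second after the job is handed in: The board that was low rests, released and still, at the slope of its twin to within 0.08 rad (about 4.5 degrees); the twin's tab is within 10 mm, and the jar, bowl and trough are within 25 mm, of where they began (angle between the z axis of tab_a and the z axis of tab_b, either way round below 0.08 rad and velocity of joint leaf_a between -0.03 and 0.03 rad/s and distance of tab_b from where it was at the start of the episode below 0.01 m and distance of each of jar, bowl, trough from where it was at the start of the episode below 0.025 m); the robot touches nothing.
It fails at once if the twin board is shifted (its tab moves more than 15 mm) (distance of tab_b from where it was at the start of the episode above 0.015 m).
It fails at once if the jar, bowl or trough is knocked (moved more than 40 mm) or the jar tipped (distance of any of jar, bowl, trough from where it was at the start of the episode above 0.04 m or angle between jar's own z axis and vertical above 0.5 rad).
It also fails if it takes over 38 s, if anything falls off the work surface, if the arm or the gripper's body presses on something with over 40 N, if the wrist force passes 120 N, or if a joint passes its speed limit or range.

## Working session

There is one attempt and no reset: what is moved stays moved. The work goes in short steps, Python scripts to look and compute and a tool call to move; the robot and the scene stay as the last step left them, time stands still between calls to the robot, and variables do not carry over. Pictures are saved under pics/ and viewed, at most 10 in all, crops included, and the job is handed in when it is done.

Besides the shell and the picture viewer there is one more tool, called after ">>>" as name(argument=value, ...), one argument or row to a line, values as JSON. carry_out: Moves the arm, as the interface text tells. Shift numbers are shares of 0.3 m and turn numbers shares of 45 degrees, none past 1 either way. Its arguments: {"type":"object","properties":{"plan":{"type":"array"},"jaw":{"type":"number"}},"required":["plan"]}

```bash
mkdir -p pics; python3 - <<'E'
from rig import telemetry, cams
import cv2
for n in ("top","side"):
    cv2.imwrite(f"pics/{n}0.png", cams.read_camera(n)[:,:,::-1]); print(n, cams.camera_info(n))
s=telemetry.state(); print(s)
E
```

```text
top {'mtx': array([[393.62231366,   0.        , 271.24883521],
       [  0.        , 393.62231366, 210.69879542],
       [  0.        ,   0.        ,   1.        ]]), 'position': array([ 486.75213703,   11.51138491, 1082.553552  ]), 'orientation': array([-2.1552987 ,  2.15973247, -0.10406244])}
side {'mtx': array([[409.16014714,   0.        , 282.54534261],
       [  0.        , 409.16014714, 207.098373  ],
       [  0.        ,   0.        ,   1.        ]]), 'position': array([ 200.34204028, -555.24413293,  591.42503507]), 'orientation': array([-2.10658384,  0.69126191, -0.37558481])}
{'time_s': 0.1, 'joint_positions': array([ 1.51522117,  0.50174712, -0.42680424,  1.55132496,  0.22080493,
        1.13831093, -0.21030865]), 'qd': array([ 0.00122885, -0.00082195,  0.0002274 , -0.00344305, -0.00131808,
        0.0002519 ,  0.00110471]), 'tau': array([-1.11149310e-02, -5.70809484e+01, -5.83845466e+00, -2.81745350e+01,
        1.04466628e-02,  5.59567867e-03, -1.20957853e-05]), 'ee_pos': array([ 203.4774275 , -616.68163097,  230.37568182]), 'tcp_rot': array([-3.10006228e+00, -4.98393953e-01,  3.49778780e-04]), 'ft_force': array([-0.18387564,  0.03219639, -0.81412126]), 'torque': array([-0.00636121, -0.00480684,  0.00667901]), 'grasp_force': 0.0, 'gripper_width': 85.10479948009332}
```

View pics/top0.png

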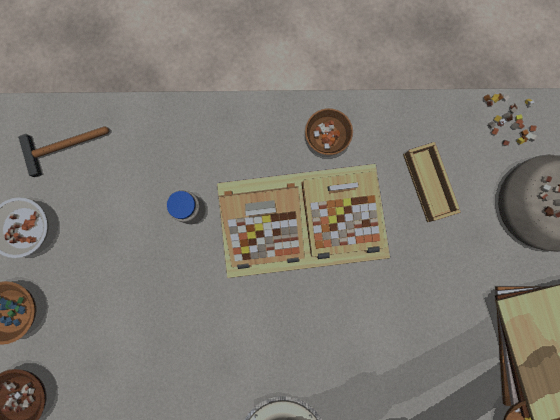

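View pics/side0.png

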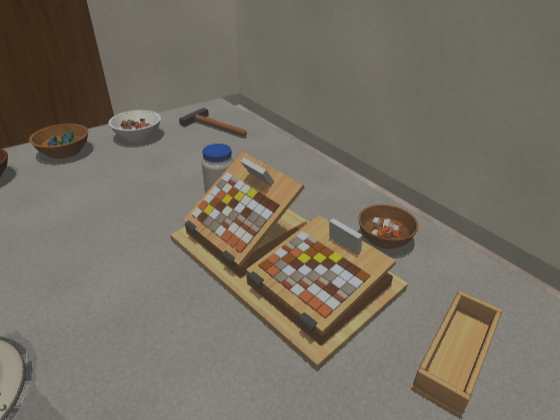

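The pictures show the propped board on the +y side (left in the top view, centre about (262,228)). The low one is on the -y side at about (343,215). The jar is at (183,208), the bowl at (328,133) and the trough at (432,182). I'll zoom in for accurate corners.

```bash
python3 - <<'E'
import cv2
t=cv2.imread("pics/top0.png")[150:290,205:405]; cv2.imwrite("pics/tz.png",cv2.resize(t,None,fx=4,fy=4,interpolation=cv2.INTER_CUBIC))
t=cv2.imread("pics/side0.png")[145:345,165:415]; cv2.imwrite("pics/sz.png",cv2.resize(t,None,fx=3,fy=3,interpolation=cv2.INTER_CUBIC))
E
```

```text
(no output)
```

View pics/tz.png

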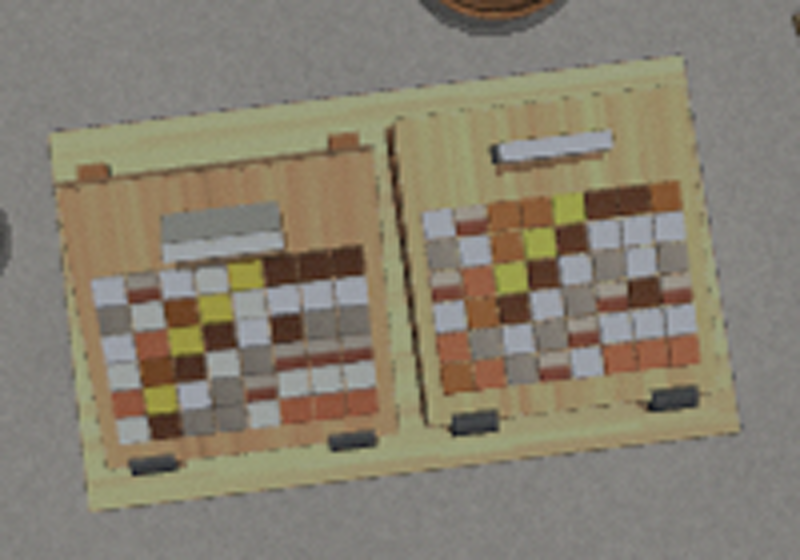

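View pics/sz.png

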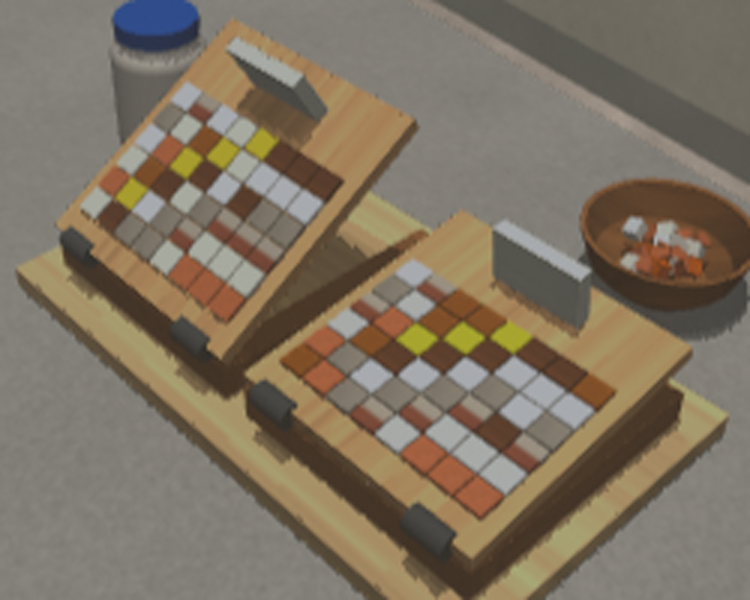

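Zoomed corners are clear enough, so next I fit base pose plus both hinge angles to the labelled pixels of both views.

```bash
cat > h.py <<'E'
import numpy as np, cv2
from scipy.spatial.transform import Rotation as R
from scipy.optimize import least_squares
from rig import cams
I={n:cams.camera_info(n) for n in("top","side")}
def proj(n,P):
    c=I[n]; q=(np.atleast_2d(P)-c["position"])@R.from_rotvec(c["orientation"]).as_matrix()
    return (q@c["mtx"].T)[:,:2]/q[:,2:]
def ray(n,uv,z):
    c=I[n]; d=R.from_rotvec(c["orientation"]).as_matrix()@np.linalg.solve(c["mtx"],[*uv,1]); p=c["position"]
    return p+d*(z-p[2])/d[2]
def world(p,kind,q):
    x,y,yaw,ta,tb=p; x0,y0,z0=q
    if kind!="base":
        t=ta if kind=="a" else tb
        v=R.from_euler("y",-t).apply(q); x0,y0,z0=v[0]-100, v[1]+(-105 if kind=="a" else 105), v[2]+50
    return np.array([x,y,0])+R.from_euler("z",yaw).apply([x0,y0,z0])
T=lambda u,v:((u+.5)/4-.5+205,(v+.5)/4-.5+150)
S=lambda u,v:((u+.5)/3-.5+165,(v+.5)/3-.5+145)
E
cat > fit.py <<'E'
from h import *
obs=[("top","base",(130,220,18),T(50,132)),("top","base",(130,-220,18),T(683,56)),("top","base",(-130,-220,18),T(740,432)),("top","base",(-130,220,18),T(90,510)),
("side","base",(130,-220,18),S(728,415)),("side","base",(-130,220,18),S(17,270)),
("top","b",(176,35,6),T(162,215)),("top","b",(176,-35,6),T(281,203)),("top","b",(176,35,50),T(164,243)),("top","b",(176,-35,50),T(283,231)),("top","b",(164,35,50),T(164,262)),("top","b",(164,-35,50),T(285,248)),
("top","a",(176,35,50),T(497,145)),("top","a",(176,-35,50),T(611,130)),("top","a",(164,35,50),T(498,162)),("top","a",(164,-35,50),T(612,150)),
("side","a",(176,35,50),S(503,222)),("side","a",(176,-35,50),S(592,263)),("side","a",(164,35,50),S(492,232)),("side","a",(164,-35,50),S(585,275)),("side","a",(164,-35,6),S(583,326)),
("top","b",(200,95,6),T(55,185)),("top","b",(200,-95,6),T(372,148)),("top","a",(200,95,6),T(395,122)),("top","a",(0,95,6),T(428,428)),
("side","b",(200,95,6),S(235,20)),("side","b",(200,-95,6),S(417,122)),("side","b",(0,-95,6),S(222,358)),("side","b",(0,95,6),S(58,220)),
("side","a",(200,95,6),S(462,213)),("side","a",(200,-95,6),S(692,350)),("side","a",(0,-95,6),S(473,557))]
res=lambda p:np.concatenate([proj(n,world(p,k,q))[0]-o for n,k,q,o in obs])
b=ray("top",(303,220),18)
s=least_squares(res,[b[0],b[1],-.1,.15,.6],loss="soft_l1",x_scale=[10,10,.1,.1,.1])
p=s.x; print(p); 
for o,r in zip(obs,res(p).reshape(-1,2)): 
    if abs(r).max()>1.2: print(o[:3],r.round(1))
for n in"ab": print(n,"tab",world(p,n,(170,0,34)).round(1),"hinge",world(p,n,(0,0,0)).round(1))
print("jar",ray("top",(182,206),125),"bowl",ray("top",(328,132),50),"trough",ray("top",(432,182),50))
np.save("p.npy",p)
E
python3 fit.py
```

```text
[ 5.80339356e+02 -5.67817804e+01  1.18064180e-01  1.28009726e-01
  5.48564402e-01]
('side', 'base', (130, -220, 18)) [ 1.3 -0.5]
('top', 'b', (176, -35, 6)) [-0.8 -1.2]
('side', 'a', (176, -35, 50)) [0.5 2.8]
('side', 'a', (164, -35, 50)) [-1.3  2.3]
('side', 'a', (164, -35, 6)) [-1.7  2. ]
('side', 'b', (0, 95, 6)) [-1.3  1.1]
a tab [ 656.5 -153.5  105.4] hinge [ 493.4 -172.8   50. ]
b tab [595.1  50.7 167.7] hinge [468.7  35.7  50. ]
jar [605.62735927 244.85223546 125.        ] bowl [ 814.60162445 -126.73800117   50.        ] trough [ 676.88641403 -398.94707656   50.        ]
```

The fit residuals are about 1 px or less and the sizes are consistent: leaf_a ≈ 0.128, leaf_b ≈ 0.549, tab_a ≈ (656,-153,105). Next I work out the approach.

```bash
cat > go.py <<'E'
from h import *
from rig import telemetry
import sys
def target(p,th,off):  # TCP pose gripping tab_a at board angle th, off mm further out along board z
    q=p.copy(); q[3]=th
    B=R.from_euler("z",q[2])*R.from_euler("y",-th)
    bx,by,bz=B.as_matrix().T
    return world(q,"a",(170,0,34))+(4-19+off)*bz, R.from_matrix(np.c_[by,bx,-bz])
def delta(th,off,n):
    s=telemetry.state(); P,Q=target(np.load("p.npy"),th,off)
    d=(P-s["ee_pos"]); w=(Q*R.from_rotvec(s["tcp_rot"]).inv()).as_rotvec()
    print("t",s["time_s"],"d",d.round(1),"turn deg",np.degrees(w).round(2),"per-row shift",(d/300/n).round(4),"turn",(np.degrees(w)/45/n).round(4))
if __name__=="__main__": delta(float(sys.argv[1]),float(sys.argv[2]),int(sys.argv[3]))
E
python3 go.py .128 110 36
```

```text
t 0.1 d [441.  461.8 -30.7] turn deg [-4.32 -6.79 78.38] per-row shift [ 0.0408  0.0428 -0.0028] turn [-0.0027 -0.0042  0.0484]
```

>>> carry_out(
  plan=[
    [[0.041, 0.043, 0], [-0.003, -0.004, 0.048]],
    [[0.041, 0.043, 0], [-0.003, -0.004, 0.048]],
    [[0.041, 0.043, 0], [-0.003, -0.004, 0.048]],
    [[0.041, 0.043, 0], [-0.003, -0.004, 0.048]],
    [[0.041, 0.043, 0], [-0.003, -0.004, 0.048]],
    [[0.041, 0.043, 0], [-0.003, -0.004, 0.048]],
    [[0.041, 0.043, 0], [-0.003, -0.004, 0.048]],
    [[0.041, 0.043, 0], [-0.003, -0.004, 0.048]],
    [[0.041, 0.043, 0], [-0.003, -0.004, 0.048]],
    [[0.041, 0.043, 0], [-0.003, -0.004, 0.048]],
    [[0.041, 0.043, 0], [-0.003, -0.004, 0.048]],
    [[0.041, 0.043, 0], [-0.003, -0.004, 0.048]],
    [[0.041, 0.043, 0], [-0.003, -0.004, 0.048]],
    [[0.041, 0.043, 0], [-0.003, -0.004, 0.048]],
    [[0.041, 0.043, 0], [-0.003, -0.004, 0.048]],
    [[0.041, 0.043, 0], [-0.003, -0.004, 0.048]],
    [[0.041, 0.043, 0], [-0.003, -0.004, 0.048]],
    [[0.041, 0.043, 0], [-0.003, -0.004, 0.048]],
    [[0, 0, 0], [0, 0, 0]],
    [[0, 0, 0], [0, 0, 0]],
  ],
  jaw=0,
)

```text
time_s: 1.77
ee_pos: [426.3, -383.7, 231.4]
tcp_rot: [2.712, 1.483, 0.075]
ft_force: [0.0, 0.3, 0.1]
gripper_width: 85.3
grasp_force: 0.0
```

```bash
python3 go.py .128 110 18; python3 -c "
from rig import telemetry as t;print(t.state()['joint_positions'].round(2))"
```

```text
t 1.7667 d [218.1 228.8 -31.7] turn deg [-1.86 -3.22 39.33] per-row shift [ 0.0404  0.0424 -0.0059] turn [-0.0023 -0.004   0.0486]
[ 1.26  0.37 -0.69  1.8   0.25  1.   -0.09]
```

>>> carry_out(
  plan=[
    [[0.04, 0.042, -0.006], [-0.002, -0.004, 0.049]],
    [[0.04, 0.042, -0.006], [-0.002, -0.004, 0.049]],
    [[0.04, 0.042, -0.006], [-0.002, -0.004, 0.049]],
    [[0.04, 0.042, -0.006], [-0.002, -0.004, 0.049]],
    [[0.04, 0.042, -0.006], [-0.002, -0.004, 0.049]],
    [[0.04, 0.042, -0.006], [-0.002, -0.004, 0.049]],
    [[0.04, 0.042, -0.006], [-0.002, -0.004, 0.049]],
    [[0.04, 0.042, -0.006], [-0.002, -0.004, 0.049]],
    [[0.04, 0.042, -0.006], [-0.002, -0.004, 0.049]],
    [[0.04, 0.042, -0.006], [-0.002, -0.004, 0.049]],
    [[0.04, 0.042, -0.006], [-0.002, -0.004, 0.049]],
    [[0.04, 0.042, -0.006], [-0.002, -0.004, 0.049]],
    [[0.04, 0.042, -0.006], [-0.002, -0.004, 0.049]],
    [[0.04, 0.042, -0.006], [-0.002, -0.004, 0.049]],
    [[0.04, 0.042, -0.006], [-0.002, -0.004, 0.049]],
    [[0.04, 0.042, -0.006], [-0.002, -0.004, 0.049]],
    [[0.04, 0.042, -0.006], [-0.002, -0.004, 0.049]],
    [[0.04, 0.042, -0.006], [-0.002, -0.004, 0.049]],
    [[0, 0, 0], [0, 0, 0]],
    [[0, 0, 0], [0, 0, 0]],
  ],
)

```text
time_s: 3.43
ee_pos: [641.7, -156.3, 198.5]
tcp_rot: [2.024, 2.291, 0.151]
ft_force: [-0.3, -0.5, 0.7]
gripper_width: 85.5
grasp_force: 0.0
```

```bash
python3 go.py .128 0 16; python3 -c "
from rig import telemetry as t,cams;print(t.state()['joint_positions'].round(2))
import cv2
t=cams.read_camera('side')[80:345,165:445,::-1]
cv2.imwrite('pics/s1.png',cv2.resize(t,None,fx=2.2,fy=2.2))"
```

```text
t 3.4333 d [  16.7    3.  -108. ] turn deg [-0.27 -0.1  -0.34] per-row shift [ 0.0035  0.0006 -0.0225] turn [-0.0004 -0.0001 -0.0005]
[ 0.82  0.58 -0.83  1.66  0.47  0.98 -0.02]
```

View pics/s1.png

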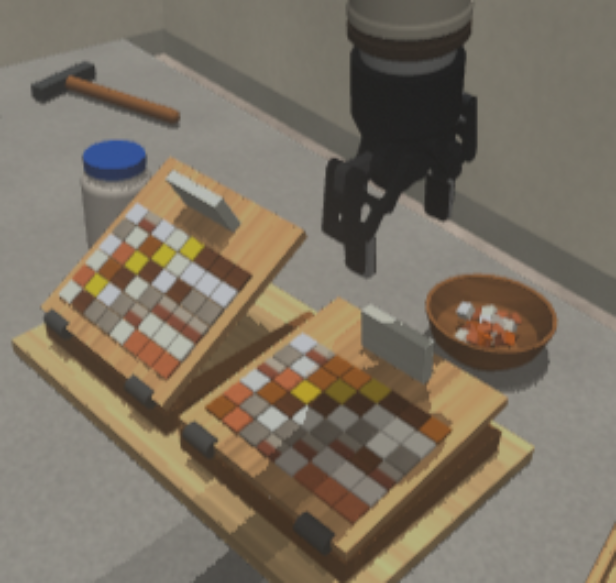

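The open fingers (tips at about (362,270) and (438,213) in the crop) straddle the line above the tab at (398,330), and the bowl is well clear. I'll descend.

>>> carry_out(
  plan=[
    [[0.0035, 0.0006, -0.0225], [0, 0, 0]],
    [[0.0035, 0.0006, -0.0225], [0, 0, 0]],
    [[0.0035, 0.0006, -0.0225], [0, 0, 0]],
    [[0.0035, 0.0006, -0.0225], [0, 0, 0]],
    [[0.0035, 0.0006, -0.0225], [0, 0, 0]],
    [[0.0035, 0.0006, -0.0225], [0, 0, 0]],
    [[0.0035, 0.0006, -0.0225], [0, 0, 0]],
    [[0.0035, 0.0006, -0.0225], [0, 0, 0]],
    [[0.0035, 0.0006, -0.0225], [0, 0, 0]],
    [[0.0035, 0.0006, -0.0225], [0, 0, 0]],
    [[0.0035, 0.0006, -0.0225], [0, 0, 0]],
    [[0.0035, 0.0006, -0.0225], [0, 0, 0]],
    [[0.0035, 0.0006, -0.0225], [0, 0, 0]],
    [[0.0035, 0.0006, -0.0225], [0, 0, 0]],
    [[0.0035, 0.0006, -0.0225], [0, 0, 0]],
    [[0.0035, 0.0006, -0.0225], [0, 0, 0]],
    [[0, 0, 0], [0, 0, 0]],
    [[0, 0, 0], [0, 0, 0]],
  ],
)

```text
time_s: 4.98
ee_pos: [657.7, -155.2, 90.3]
tcp_rot: [2.027, 2.289, 0.149]
ft_force: [0.2, -0.4, 0.4]
gripper_width: 85.1
grasp_force: 0.0
```

>>> carry_out(
  plan=[
    [[0, 0, 0], [0, 0, 0]],
    [[0, 0, 0], [0, 0, 0]],
    [[0, 0, 0], [0, 0, 0]],
    [[0, 0, 0], [0, 0, 0]],
    [[0, 0, 0], [0, 0, 0]],
    [[0, 0, 0], [0, 0, 0]],
    [[0, 0, 0], [0, 0, 0]],
    [[0, 0, 0], [0, 0, 0]],
    [[0, 0, 0], [0, 0, 0]],
    [[0, 0, 0], [0, 0, 0]],
    [[0, 0, 0], [0, 0, 0]],
    [[0, 0, 0], [0, 0, 0]],
    [[0, 0, 0], [0, 0, 0]],
    [[0, 0, 0], [0, 0, 0]],
    [[0, 0, 0], [0, 0, 0]],
  ],
  jaw=1,
)

```text
time_s: 6.23
ee_pos: [657.8, -155.5, 90.8]
tcp_rot: [2.027, 2.288, 0.149]
ft_force: [-3.5, 0.1, 0.1]
gripper_width: 10.9
grasp_force: 60.3
```

```bash
python3 - <<'E'
from go import *
delta(.128,0,1)
p=np.load("p.npy"); ths=np.linspace(.128,.549,5)
T=[target(p,t,0) for t in ths]
for a,b in zip(T,T[1:]):
    d=b[0]-a[0]; w=np.degrees((b[1]*a[1].inv()).as_rotvec())
    print(d.round(1),(d/300/8).round(4),(w/45/8).round(4))
E
```

```text
t 6.2333 d [ 0.6  2.2 -0.3] turn deg [-0.21 -0.1  -0.17] per-row shift [ 0.0022  0.0074 -0.0009] turn [-0.0046 -0.0022 -0.0037]
[-5.1 -0.6 17.2] [-0.0021 -0.0003  0.0072] [ 0.002  -0.0166 -0.    ]
[-6.9 -0.8 16.6] [-0.0029 -0.0003  0.0069] [ 0.002  -0.0166  0.    ]
[-8.6 -1.  15.8] [-0.0036 -0.0004  0.0066] [ 0.002  -0.0166 -0.    ]
[-10.2  -1.2  14.8] [-0.0043 -0.0005  0.0062] [ 0.002  -0.0166  0.    ]
```

The grip holds on the tab with low side force. I'll raise the board along the arc, first half.

>>> carry_out(
  plan=[
    [[-0.0021, -0.0003, 0.0072], [0.002, -0.0166, 0]],
    [[-0.0021, -0.0003, 0.0072], [0.002, -0.0166, 0]],
    [[-0.0021, -0.0003, 0.0072], [0.002, -0.0166, 0]],
    [[-0.0021, -0.0003, 0.0072], [0.002, -0.0166, 0]],
    [[-0.0021, -0.0003, 0.0072], [0.002, -0.0166, 0]],
    [[-0.0021, -0.0003, 0.0072], [0.002, -0.0166, 0]],
    [[-0.0021, -0.0003, 0.0072], [0.002, -0.0166, 0]],
    [[-0.0021, -0.0003, 0.0072], [0.002, -0.0166, 0]],
    [[-0.0029, -0.0003, 0.0069], [0.002, -0.0166, 0]],
    [[-0.0029, -0.0003, 0.0069], [0.002, -0.0166, 0]],
    [[-0.0029, -0.0003, 0.0069], [0.002, -0.0166, 0]],
    [[-0.0029, -0.0003, 0.0069], [0.002, -0.0166, 0]],
    [[-0.0029, -0.0003, 0.0069], [0.002, -0.0166, 0]],
    [[-0.0029, -0.0003, 0.0069], [0.002, -0.0166, 0]],
    [[-0.0029, -0.0003, 0.0069], [0.002, -0.0166, 0]],
    [[-0.0029, -0.0003, 0.0069], [0.002, -0.0166, 0]],
  ],
)

```text
time_s: 7.57
ee_pos: [645.6, -156.9, 124.8]
tcp_rot: [1.921, 2.169, 0.373]
ft_force: [4.4, -1.6, -11.6]
gripper_width: 11.6
grasp_force: 58.6
```

Forces match the expected lifting load. Second half:

>>> carry_out(
  plan=[
    [[-0.0036, -0.0004, 0.0066], [0.002, -0.0166, 0]],
    [[-0.0036, -0.0004, 0.0066], [0.002, -0.0166, 0]],
    [[-0.0036, -0.0004, 0.0066], [0.002, -0.0166, 0]],
    [[-0.0036, -0.0004, 0.0066], [0.002, -0.0166, 0]],
    [[-0.0036, -0.0004, 0.0066], [0.002, -0.0166, 0]],
    [[-0.0036, -0.0004, 0.0066], [0.002, -0.0166, 0]],
    [[-0.0036, -0.0004, 0.0066], [0.002, -0.0166, 0]],
    [[-0.0036, -0.0004, 0.0066], [0.002, -0.0166, 0]],
    [[-0.0043, -0.0005, 0.0062], [0.002, -0.0166, 0]],
    [[-0.0043, -0.0005, 0.0062], [0.002, -0.0166, 0]],
    [[-0.0043, -0.0005, 0.0062], [0.002, -0.0166, 0]],
    [[-0.0043, -0.0005, 0.0062], [0.002, -0.0166, 0]],
    [[-0.0043, -0.0005, 0.0062], [0.002, -0.0166, 0]],
    [[-0.0043, -0.0005, 0.0062], [0.002, -0.0166, 0]],
    [[-0.0043, -0.0005, 0.0062], [0.002, -0.0166, 0]],
    [[-0.0043, -0.0005, 0.0062], [0.002, -0.0166, 0]],
    [[0, 0, 0], [0, 0, 0]],
    [[0, 0, 0], [0, 0, 0]],
    [[0, 0, 0], [0, 0, 0]],
  ],
)

```text
time_s: 9.15
ee_pos: [626.4, -159.1, 155.5]
tcp_rot: [1.806, 2.04, 0.574]
ft_force: [-2.2, -1.3, -4.1]
gripper_width: 11.1
grasp_force: 60.5
```

```bash
python3 - <<'E'
from go import *
delta(.549,0,1)
s=telemetry.state(); p=np.load("p.npy"); B=R.from_euler("z",p[2])
z=R.from_rotvec(s["tcp_rot"]).as_matrix()[:,2]; v=B.inv().apply(-z); print("tool-implied leaf_a",np.arctan2(-v[0],v[2]))
cv2.imwrite('pics/s2.png',cv2.resize(cams.read_camera('side')[100:345,165:445,::-1],None,fx=2.4,fy=2.4))
E
```

```text
t 9.15 d [ 1.2  2.2 -0.6] turn deg [-0.12 -0.18 -0.24] per-row shift [ 0.0039  0.0074 -0.0019] turn [-0.0027 -0.0039 -0.0054]
tool-implied leaf_a 0.5461950166911704
```

View pics/s2.png

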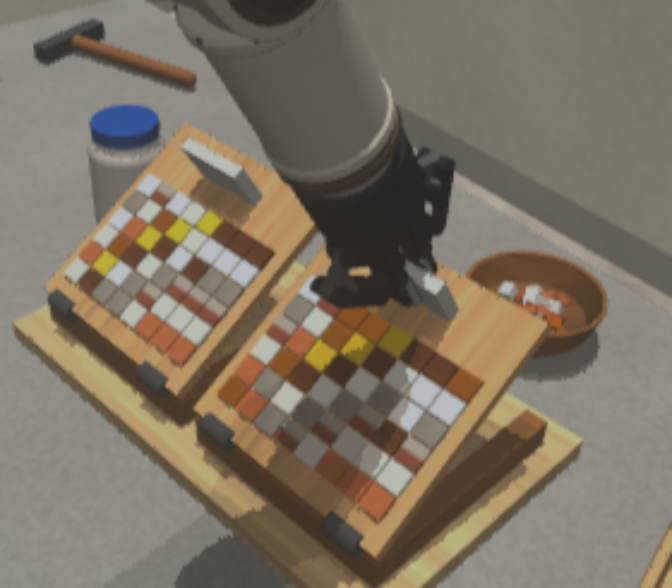

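The board is raised and its slope looks level with the twin's (tool-implied 0.546 against 0.549). Nothing else has moved. I'll release, then back out along the face normal.

>>> carry_out(
  plan=[
    [[0, 0, 0], [0, 0, 0]],
    [[0, 0, 0], [0, 0, 0]],
    [[0, 0, 0], [0, 0, 0]],
    [[0, 0, 0], [0, 0, 0]],
    [[0, 0, 0], [0, 0, 0]],
    [[0, 0, 0], [0, 0, 0]],
    [[0, 0, 0], [0, 0, 0]],
    [[0, 0, 0], [0, 0, 0]],
    [[0, 0, 0], [0, 0, 0]],
    [[0, 0, 0], [0, 0, 0]],
    [[0, 0, 0], [0, 0, 0]],
    [[0, 0, 0], [0, 0, 0]],
  ],
  jaw=0,
)

```text
time_s: 10.2
ee_pos: [627.0, -159.0, 155.4]
tcp_rot: [1.805, 2.039, 0.575]
ft_force: [-0.1, 1.2, -0.7]
gripper_width: 85.3
grasp_force: 0.0
```

>>> carry_out(
  plan=[
    [[-0.012, -0.0014, 0.02], [0, 0, 0]],
    [[-0.012, -0.0014, 0.02], [0, 0, 0]],
    [[-0.012, -0.0014, 0.02], [0, 0, 0]],
    [[-0.012, -0.0014, 0.02], [0, 0, 0]],
    [[-0.012, -0.0014, 0.02], [0, 0, 0]],
    [[-0.012, -0.0014, 0.02], [0, 0, 0]],
    [[-0.012, -0.0014, 0.02], [0, 0, 0]],
    [[-0.012, -0.0014, 0.02], [0, 0, 0]],
    [[-0.012, -0.0014, 0.02], [0, 0, 0]],
    [[-0.012, -0.0014, 0.02], [0, 0, 0]],
    [[-0.012, -0.0014, 0.02], [0, 0, 0]],
    [[-0.012, -0.0014, 0.02], [0, 0, 0]],
    [[-0.012, -0.0014, 0.02], [0, 0, 0]],
    [[-0.012, -0.0014, 0.02], [0, 0, 0]],
    [[-0.012, -0.0014, 0.02], [0, 0, 0]],
    [[-0.012, -0.0014, 0.02], [0, 0, 0]],
    [[0, 0, 0.06], [0, 0, 0]],
    [[0, 0, 0.06], [0, 0, 0]],
    [[0, 0, 0.06], [0, 0, 0]],
    [[0, 0, 0.06], [0, 0, 0]],
  ],
)

```text
time_s: 11.87
ee_pos: [569.2, -165.5, 324.0]
tcp_rot: [1.806, 2.04, 0.577]
ft_force: [0.2, -0.1, 0.1]
gripper_width: 85.3
grasp_force: 0.0
```

>>> carry_out(
  plan=[
    [[-0.03, -0.06, 0.01], [0, 0, -0.03]],
    [[-0.03, -0.06, 0.01], [0, 0, -0.03]],
    [[-0.03, -0.06, 0.01], [0, 0, -0.03]],
    [[-0.03, -0.06, 0.01], [0, 0, -0.03]],
    [[-0.03, -0.06, 0], [0, 0, -0.03]],
    [[-0.03, -0.06, 0], [0, 0, -0.03]],
    [[-0.03, -0.06, 0], [0, 0, -0.03]],
    [[-0.03, -0.06, 0], [0, 0, -0.03]],
    [[-0.03, -0.06, 0], [0, 0, -0.03]],
    [[-0.03, -0.06, 0], [0, 0, -0.03]],
    [[-0.03, -0.06, 0], [0, 0, -0.03]],
    [[-0.03, -0.06, 0], [0, 0, -0.03]],
    [[-0.03, -0.06, 0], [0, 0, -0.03]],
    [[-0.03, -0.06, 0], [0, 0, -0.03]],
    [[-0.03, -0.06, 0], [0, 0, -0.03]],
    [[-0.03, -0.06, 0], [0, 0, -0.03]],
    [[0, 0, 0], [0, 0, 0]],
    [[0, 0, 0], [0, 0, 0]],
    [[0, 0, 0], [0, 0, 0]],
  ],
)

```text
time_s: 13.45
ee_pos: [425.7, -453.2, 335.3]
tcp_rot: [2.115, 1.635, 0.463]
ft_force: [-0.2, 0.7, -0.1]
gripper_width: 85.5
grasp_force: 0.0
```

```bash
python3 - <<'E'
import cv2,numpy as np
from rig import cams
t=cams.read_camera("top")[:,:,::-1]; cv2.imwrite("pics/top3.png",t)
cv2.imwrite("pics/tz3.png",cv2.resize(t[150:290,205:405],None,fx=4,fy=4,interpolation=cv2.INTER_CUBIC))
t=cams.read_camera("side")[:,:,::-1]; cv2.imwrite("pics/side3.png",t)
cv2.imwrite("pics/sz3.png",cv2.resize(t[145:345,165:415],None,fx=3,fy=3,interpolation=cv2.INTER_CUBIC))
E
```

```text
(no output)
```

View pics/tz3.png

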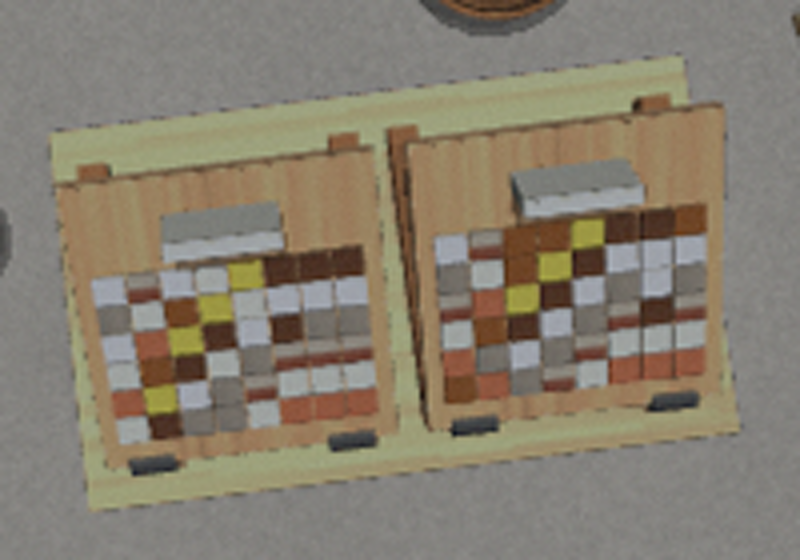

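View pics/sz3.png

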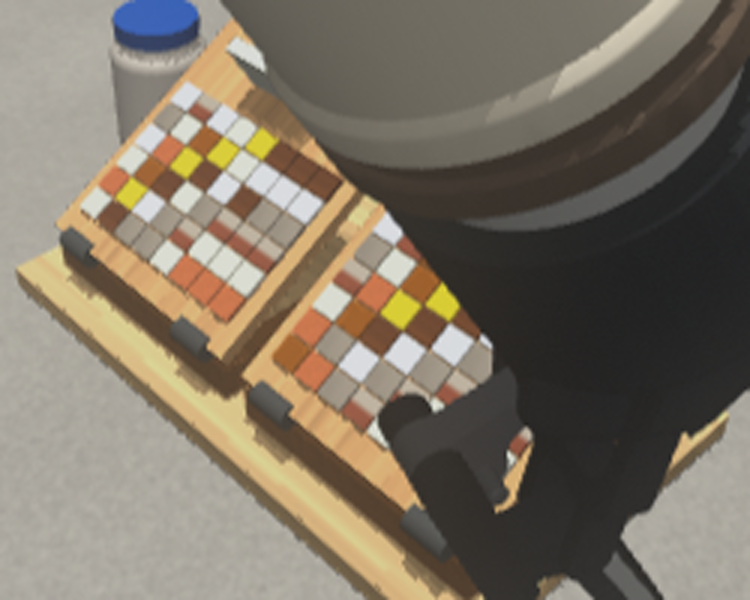

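In the top view the low board is now raised: far corners at (408,143) and (723,104), tab top near edge from (523,216) to (643,203). The twin and base are at the same pixels as before. The arm is in the side view's line of sight. I'll fit leaf_a from the top view and compare the two views' unchanged parts.

```bash
python3 - <<'E'
from h import *
p=np.load("p.npy")
o=[((200,95,6),T(408,143)),((200,-95,6),T(723,104)),((176,35,50),T(522,197)),((176,-35,50),T(642,183)),((164,35,50),T(523,216)),((164,-35,50),T(643,203))]
f=lambda t:np.concatenate([proj("top",world([*p[:3],t[0],p[4]],"a",q))[0]-u for q,u in o])
s=least_squares(f,[.5],loss="soft_l1"); print(s.x,f(s.x).round(1))
a=cv2.imread("pics/top0.png").astype(int);b=cv2.imread("pics/top3.png").astype(int);d=abs(a-b).max(2)
for n,(u,v,w,h) in dict(twin=(218,185,82,85),jar=(160,185,45,45),bowl=(300,105,55,55),trough=(400,140,60,85)).items(): print(n,(d[v:v+h,u:u+w]>40).mean().round(4))
E
```

```text
[0.53686322] [-0.3  0.1  0.3  0.3  0.3 -0.1  0.5 -0.2  0.3 -0.1  0.3 -0.5]
twin 0.0
jar 0.0
bowl 0.0
trough 0.0
```

leaf_a comes out at 0.537 against the twin's 0.549, and everything else is unchanged pixel for pixel. I'm handing in.

```bash
python3 -c "
from rig import manip;print(manip.sign_off())"
```

```text
the job is handed in; nothing more can be done
None
```

The low board is raised to about 0.54 rad against the twin's 0.55, well inside the 0.08 limit, and released with the arm clear; the twin, jar, bowl and trough show no movement in the top view, and the job is handed in (no verdict was returned).

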